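# Sweep the drive bed, then mesh the gear on its splined spindle and hold it down

## Task

Refit the gear on the drive unit's spindle: first pick up the stub brush and with it, never with the gripper, sweep both wood offcuts off the unit's bed, then stand the brush upright on the bench again, off the bed. Take the gear by its hexagonal hub, put it flat side down over the spindle, turn it until the splines mesh, and press it down against the sprung collar until it is fully home on the shoulder. Finish while still gripping the gear and holding it pressed home, as if for the retaining screw to be fitted, and leave the bottle, tin and sanding block where they are.

Things in the scene. Friction and masses are not known exactly. Their poses are not given: they have to be found in the camera images.
- bed: Grey cast bed of the drive unit, fixed, may stand turned. Origin on the bench under the spindle axis; plate from x = -100 to 120, y = -75 to 75 mm, top at z = 30 mm. Motor housing on it at x = 70 to 116, |y| < 55 mm, up to z = 86 mm. The offcuts lie in front of the spindle, centres at x -63 to -55 mm, |y| under 50 mm
- spindle: Upright steel spindle fixed on the bed; origin on its axis at the bed's top, z up. Core 18 mm dia., 40 mm tall, top 6 mm tapering to 10 mm. Six splines 5 mm wide reach out to 30 mm dia. and 28 mm height, along its own x axis and every 60 deg; their angle differs each start. Shoulder disc round it, 62 mm dia., 6 mm high: the gear's underside rests on it when home
- collar (a joint): Sprung brass collar (47 mm diameter) round the spindle, sliding into the shoulder: 0 = up, its top 14 mm above the bed; 0.008 = pressed down level with the shoulder. It slides down; takes 7 N to start and 12 N fully down, and pushes the gear up again if let go
- gear: Loose steel gear, 210 to 420 g; origin at centre of flat underside, z up. Toothed disc 92 mm across, 14 mm thick; hollow hex hub (bore 34 mm) from 14 to 52 mm height, 42 mm across flats, flats facing its own x axis and every 60 deg. In the disc six internal teeth, 20.4 mm between tips; the slots between them lie under the hub flats and mesh over the splines within about 4 deg
- brush: Stub brush standing on its bristles; origin at centre of the bristles' lower end, z up. Stiff black bristle block 56 (x) x 22 (y) mm, 27 mm high; wooden head 62 x 28 mm from 26 to 42 mm height; upright square wooden handle 22 x 22 mm from 42 to 112 mm, gripped from above. About 120 g
- offcut_a: Chunky wood offcut, 26 x 20 x 18 mm high, loose on the bed; origin at the centre of its underside as it lies at the start
- offcut_b: Chunky wood offcut, 20 x 20 x 16 mm high, loose on the bed; origin at the centre of its underside as it lies at the start
- glue_bottle: Cream glue bottle, 56 mm diameter, 168 mm tall, loose on the bench; origin at its underside. Leave alone
- brad_tin: Round tin with a green lid, 57 mm diameter, 28 mm high, loose; origin at its underside. Leave alone
- sanding_block: Tan sanding sponge block, 40 x 70 x 26 mm high, loose; origin at its underside. Leave alone

How it is judged:
On the way, in this order (a step that is already met when the one before it is completed fails the run):
1. the brush is gripped and lifted off the bench (contact force between the fingers and brush above 1 N and height (world z) of brush above 0.012 m), for 0.1 s.
2. both offcuts are off the bed while the brush is in the gripper (contact force between the fingers and brush above 1 N and height (world z) of each of offcut_a, offcut_b below 0.029 m), for 0.1 s.
3. the brush stands on the bench again and the gear is gripped and lifted (height (world z) of brush below 0.01 m and angle between brush's own z axis and vertical below 0.2 rad and contact force between the fingers and gear above 1 N and height (world z) of gear above 0.02 m), for 0.1 s.
4. the gear has meshed with the splines of the spindle (horizontal distance between gear and spindle below 0.003 m and z of gear in the frame of spindle below 0.022 m), for 0.1 s.
At the end, for the whole second after the job is handed in: Gripper still holds the gear (over 2 N) pressed home: underside within 1.8 mm of the shoulder, within 3 mm of the spindle axis, upright within 0.06 rad, collar at least 6 mm down. Both offcuts off the bed (origin below 29 mm). Brush stands upright on the bench (within 0.2 rad), untouched (horizontal distance between gear and spindle below 0.003 m and z of gear in the frame of spindle below 0.0078 m and angle between gear's own z axis and vertical below 0.06 rad and value of joint collar above 0.006 m and contact force between the fingers and gear above 2 N and height (world z) of each of offcut_a, offcut_b below 0.029 m and height (world z) of brush below 0.01 m and angle between brush's own z axis and vertical below 0.2 rad and contact force between the arm and brush below 0.1 N); the arm keeps its last pose, push and grip.
It fails at once if an offcut is touched by the gripper or arm (contact force between any of the arm, the fingers and offcut_a above 0.3 N or contact force between any of the arm, the fingers and offcut_b above 0.3 N).
It fails at once if an offcut is pushed off with the gear (contact force between gear and offcut_a above 3 N or contact force between gear and offcut_b above 3 N).
It fails at once if the glue bottle, tin or sanding block is displaced by more than 3 cm (distance of any of glue_bottle, brad_tin, sanding_block from where it was at the start of the episode above 0.03 m).
It also fails if it takes over 61 s, if anything falls off the work surface, if the arm or the gripper's body presses on something with over 40 N, if the wrist force passes 120 N, or if a joint passes its speed limit or range.

## Robot

A 6-joint arm with a two-finger parallel gripper is mounted at the origin on a cart in front of the work surface, level with it; the furniture and walls round the work are solid. World frame = base frame: x ahead of the robot, y to its left, z up, the work surface at z = 0. Lengths are in m, angles in rad, forces in N, time in s.
With the tool pointing down it reaches from about 0.3 to 0.875 m from the base axis. Payload 6.4 kg.
Tool frame: the origin (TCP) lies midway between the tips of the shut fingers; the grasp point (between the pads) lies 19 mm behind it; z points along the fingers, y is the line along which they close (so a half turn about z gives the same grasp; the last joint's range is limited). The gripper opens to 85 mm and grips with 20 to 120 N. Pads are 22 mm wide; open, the fingers measure 114 mm over their backs; the gripper's body (76 mm by 85 mm) begins 54 mm behind the grasp point. The pads swing forward as they close: fully open they stand 13 mm farther back than shut.
Start: joints at [-1.43, 0.181, 1.607, -0, 1.354, -0.206], TCP at [0.195, -0.541, 0.231] pointing down, gripper open.
Joint ranges: [-2.99, 2.99], [-0.89, 2.07], [0.3, 2.58], [-1.14, 4.28], [0, 2.63], [-3.12, 3.12]. Speed limits (rad/s): [2.57, 2.57, 3.01, 3.14, 3.14, 3.14].

## Interface

Orientations are given as a rotation vector (axis times angle).
In Python, from bench import arm, snapshot, order gives the robot as it stands.
- The arm moves only by the tool arm_command, never from a script. Its argument "motion" is a list of rows, each a list of 3 entries, a list of its own where there are three numbers: the opening, from -1 (shut) to 1 (fully open), then the shift along the world's x, y, z as a fraction of full scale, then the turn about the world's z as a fraction of full scale. In form: [[fingers, [x, y, z], spin], ...]. A call has 1 to 5 rows; each row shifts and turns the commanded pose from where the row before left it; what a row does not reach is not made up. Full scale, the value 1, is 0.03 m for a shift and 90 degrees for a turn. A row lasts 1/12 s, in which the tool goes at most 41.7 mm and 7.16 degrees, less where a joint would pass 70% of its speed; a pose out of reach is approached as far as the arm can. A call with a number of a shift or a turn outside -1 to 1 is refused whole. A call with a gripper value outside its range is refused whole. The fingers move at their own pace and stop on an object; "newtons" is the grip in N (left out, the last holds). Time passes only in rows, so rows that do not move let the fingers close. It gives the time, the measured TCP pose, the force, the opening and the grip force at its end, in the units of the state.
- arm.sense(): the state, without advancing time (a new reading comes with each control period).
- snapshot(name): name is "scene" or "top" or "wrist"; returns a dict with "frame" (384x512x3 uint8, blue, green, red), "z_map" (384x512 float32, m along the optical axis (not along the pixel's ray), 0 where there is no reading), "intrinsics" (3x3 intrinsics, pixels), "R" (3x3) and "t" (3): a world point X has camera coordinates R X + t; the wrist camera has in their place "T_tool_cam" (4x4, takes a point from camera to tool coordinates, whose origin is the TCP and whose axes are the flange's). Camera axes: x right, y down, z forward; pixel columns grow to the right and rows downward; lengths in m; the calibration is good to about 2 mm. A picture is of the moment at which its call begins: read the wrist's pose just before it.
- order.hand_in(): hands the job in; it is judged then, once.
The state is a dict: "clock": time; "q": joint angles; "qvel": joint speeds; "joint_efforts": joint torques, N m; "ee_pos": TCP position; "orientation": TCP orientation; "ft_force": force on the tool from outside, world axes, zero at the start; "ft_torque": the same for the moment, N m; "grip_width": finger opening in m; "finger_force": force on a finger pad.
Only numpy, scipy, OpenCV 4.12 (cv2) and the standard library are available. Lean on these libraries where they do the work, as an engineer would, in place of code of your own. Each camera call takes 0.05 s, during which the arm holds its last target. There are 200 camera calls.

## Working session

There is one attempt and no reset: what is moved stays moved. The work goes in short steps, Python scripts to look and compute and a tool call to move; the robot and the scene stay as the last step left them, time stands still between calls to the robot, and variables do not carry over. Pictures are saved under pics/ and viewed, at most 10 in all, crops included, and the job is handed in when it is done.

Besides the shell and the picture viewer there is one more tool, called after "Request:" as name(argument=value, ...), one argument or row to a line, values as JSON. arm_command: Moves the arm, as the interface text tells. Its arguments: {"type":"object","properties":{"motion":{"type":"array","items":{"type":"array"}},"newtons":{"type":"number"}},"required":["motion"]}

```bash
mkdir -p pics && ls
cat > h.py <<'E'
import numpy as np, cv2
from bench import arm, snapshot, order
def grab(n):
    s=snapshot(n); return s
def cloud(s):
    K=s["intrinsics"];z=s["z_map"];v,u=np.mgrid[:z.shape[0],:z.shape[1]]
    c=np.stack([(u-K[0,2])/K[0,0]*z,(v-K[1,2])/K[1,1]*z,z],-1)
    return (c-np.array(s["t"]))@np.array(s["R"])
E
python3 - <<'E'
from h import *
a=snapshot("top");b=snapshot("scene")
np.savez("s0.npz",a=cloud(a),b=cloud(b),fa=a["frame"],fb=b["frame"],za=a["z_map"])
cv2.imwrite("pics/top0.png",cv2.resize(a["frame"],(800,600),interpolation=cv2.INTER_CUBIC));cv2.imwrite("pics/scene0.png",b["frame"])
C=cloud(a);print(C[::95,::102].round(3).tolist())
print(arm.sense())
E
```

```text
pics
[[[1.405, 1.129, -0.191], [1.936, 1.019, -0.9], [0.947, 0.175, 0.395], [0.941, -0.073, 0.397], [0.935, -0.321, 0.398], [0.743, -0.36, 0.652]], [[1.031, 1.185, -0.307], [0.719, 0.426, 0.371], [0.703, 0.175, 0.396], [0.698, -0.063, 0.398], [0.694, -0.303, 0.396], [0.77, -0.692, 0.205]], [[0.602, 1.153, -0.308], [0.495, 0.441, 0.316], [0.539, 0.232, -0.003], [0.528, -0.113, 0.026], [0.522, -0.457, 0.017], [0.636, -1.477, -0.884]], [[0.203, 1.119, -0.303], [0.128, 0.946, -0.885], [0.116, 0.357, -0.887], [0.294, -0.013, 0.629], [0.093, -0.823, -0.885], [0.079, -1.427, -0.903]], [[-0.381, 1.5, -0.892], [-0.388, 0.925, -0.881], [-0.4, 0.356, -0.88], [0.202, 0.009, 0.747], [0.361, 0.066, 1.171], [0.176, -0.264, 0.693]]]
{'clock': 0.1, 'q': array([-1.43027672e+00,  1.81449542e-01,  1.60793366e+00,  2.77267231e-05,
        1.35380866e+00, -2.06253534e-01]), 'qvel': array([ 0.00051143, -0.00119125, -0.00379223, -0.0004351 , -0.00069217,
        0.00031581]), 'joint_efforts': array([ 4.77814920e-04, -4.45884275e+01, -3.52239490e+01, -3.24446064e-04,
        4.14369075e-03,  1.32079930e-05]), 'ee_pos': array([ 0.19539936, -0.5402401 ,  0.23047153]), 'orientation': array([-3.09291626e+00, -5.41699965e-01, -1.24985676e-04]), 'ft_force': array([ 0.02870894,  0.89987806, -0.20165289]), 'ft_torque': array([-0.01280409, -0.04656079, -0.0077776 ]), 'finger_force': 0.0, 'grip_width': 0.08526812199947617}
```

View pics/top0.png

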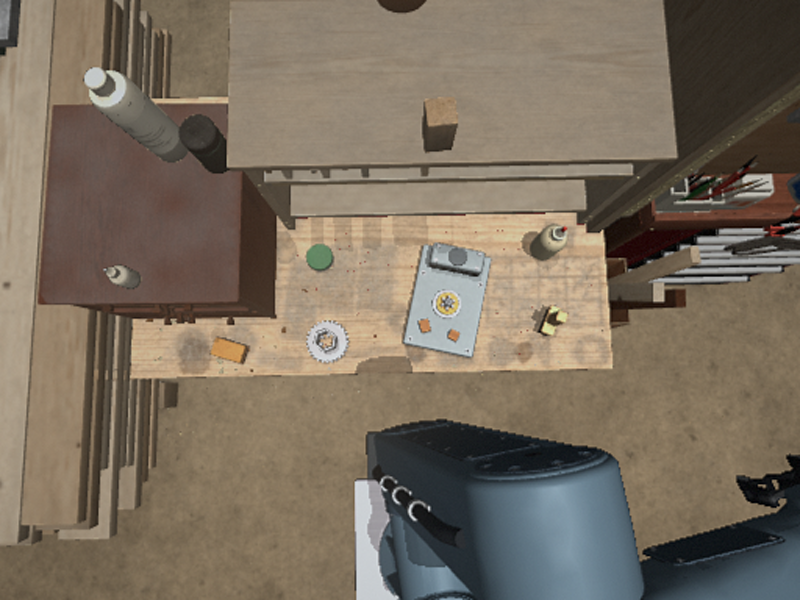

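View pics/scene0.png

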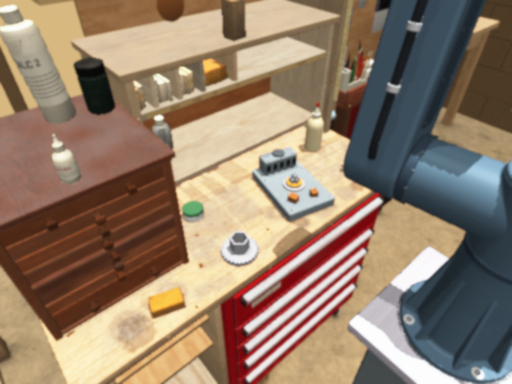

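The top view (800 px scale) shows the bed with its spindle at (447,303), offcuts at (425,326) and (454,335), brush at (551,319), gear at (327,342), tin at (319,257), bottle at (552,238) and sanding block at (229,350). The scene view shows the same layout from the side.

Run:
```python
from h import *
d=np.load("s0.npz");C=d["a"];f=d["fa"]
def box(u0,v0,u1,v1): # 800px coords
    m=np.zeros(C.shape[:2],bool);m[int(v0*.64):int(v1*.64),int(u0*.64):int(u1*.64)]=1;return m
def rect(m,n):
    P=C[m][:,:2];r=cv2.minAreaRect((P*1000).astype(np.float32));print(n,m.sum(),[np.round(x,1) for x in r],'med',np.median(C[m],0).round(4))
    return r
Z=C[...,2]
rect(box(525,295,580,345)&(Z>.095)&(Z<.125),"brush top")
rect(box(525,295,580,345)&(Z>.03)&(Z<.05),"brush head")
g=box(295,310,360,370)
rect(g&(Z>.044)&(Z<.06),"gear hub top");rect(g&(Z>.009)&(Z<.02),"gear disc")
rect(box(300,240,340,275)&(Z>.02),"tin");rect(box(525,215,575,265)&(Z>.02),"bottle");rect(box(205,330,255,370)&(Z>.015),"block")
b=box(398,235,500,365)
rect(b&(Z>.022)&(Z<.038),"bed");rect(b&(Z>.022),"bedall");rect(b&(Z>.075)&(Z<.1),"motor")
hsv=cv2.cvtColor(f,cv2.COLOR_BGR2HSV);S=hsv[...,1];H=hsv[...,0]
print("spindle",rect(box(430,285,465,320)&(Z>.05)&(Z<.08),"spindle"))
o=box(405,315,475,345)&(S>120)&(H<20)
n,l,st,_=cv2.connectedComponentsWithStats(o.astype(np.uint8))
for i in range(1,n):
    if st[i,4]>8: rect(l==i,"off%d"%i)
y=box(430,285,465,320)&(S>110); rect(y,"brass")
```

```text
brush top 62 [array([ 474.4, -260.9]), array([21.8, 21.1]), np.float64(59.7)] med [ 0.4744 -0.259   0.1108]
brush head 111 [array([ 474.6, -261.3]), array([28.4, 62.7]), np.float64(66.5)] med [ 0.4631 -0.255   0.0413]
gear hub top 61 [array([441.8, 213.1]), array([44.1, 41.7]), np.float64(55.4)] med [0.4416 0.2143 0.0516]
gear disc 406 [array([441.3, 212.7]), array([87.3, 86.9]), np.float64(0.9)] med [0.4405 0.2109 0.0138]
tin 226 [array([511.9, 145. ]), array([335.5,  54.4]), np.float64(36.7)] med [0.6228 0.2275 0.0274]
bottle 367 [array([ 498.8, -114.8]), array([ 52.5, 452.1]), np.float64(43.8)] med [ 0.6278 -0.2484  0.1044]
block 246 [array([387.9, 262.7]), array([394. ,  41.4]), np.float64(76.3)] med [0.4264 0.4195 0.0252]
bed 2199 [array([523.6, -45.5]), array([150.3, 219.5]), np.float64(77.0)] med [ 0.5041 -0.0371  0.0301]
bedall 3035 [array([487.7, -37.2]), array([150.3, 293.2]), np.float64(77.0)] med [ 0.5229 -0.0437  0.0314]
motor 450 [array([569.1, -55.9]), array([108.5, 118.3]), np.float64(77.1)] med [ 0.6035 -0.0623  0.0804]
spindle 45 [array([514.4, -42.5]), array([23.6, 26.6]), np.float64(73.5)] med [ 0.5129 -0.0414  0.0632]
spindle ((514.3999633789062, -42.49032211303711), (23.579500198364258, 26.587615966796875), 73.4993896484375)
off1 38 [array([466.2,   5.3]), array([22.9, 16.2]), np.float64(2.2)] med [0.4673 0.0066 0.0488]
off2 31 [array([446.4, -54.2]), array([17.3, 15.9]), np.float64(62.1)] med [ 0.4468 -0.0544  0.0462]
brass 78 [array([512.9, -43.9]), array([40., 40.]), np.float64(87.3)] med [ 0.509  -0.0404  0.0438]
```

Request:
arm_command(
  motion=[
    [1, [0.9, 0.9, 0], -0.04],
    [1, [0.9, 0.9, 0], -0.04],
    [1, [0.9, 0.9, 0], -0.04],
    [1, [0.9, 0.9, 0], -0.04],
    [1, [0.9, 0.9, 0], -0.04],
  ],
)

```text
clock: 0.52
ee_pos: [0.3312, -0.4042, 0.2309]
orientation: [-3.141, -0.045, 0.0]
ft_force: [0.9, 0.1, -0.3]
grip_width: 0.0859
finger_force: 0.0
```

Request:
arm_command(
  motion=[
    [1, [0.9, 0.9, 0], -0.06],
    [1, [0.9, 0.9, 0], -0.06],
    [1, [0.9, 0.9, 0], -0.06],
    [1, [0.9, 0.9, 0], -0.06],
    [1, [0.9, 0.9, 0], -0.049],
  ],
)

```text
clock: 0.93
ee_pos: [0.4663, -0.269, 0.231]
orientation: [-3.07, 0.664, 0.001]
ft_force: [0.4, -0.7, -0.2]
grip_width: 0.0852
finger_force: 0.0
```

Request:
arm_command(
  motion=[
    [1, [0.15, 0.15, -0.3], 0],
    [1, [0.15, 0.15, -0.3], 0],
    [1, [0, 0, 0], 0],
  ],
)

```text
clock: 1.18
ee_pos: [0.4737, -0.2602, 0.2106]
orientation: [-3.071, 0.652, 0.006]
ft_force: [-1.0, 0.3, 0.5]
grip_width: 0.0854
finger_force: 0.0
```

Request:
arm_command(
  motion=[
    [1, [0, 0, -0.9], 0],
    [1, [0, 0, -0.9], 0],
    [1, [0, 0, -0.9], 0],
    [1, [0, 0, -0.9], 0],
    [1, [0, 0, -0.9], 0],
  ],
)

```text
clock: 1.6
ee_pos: [0.473, -0.2631, 0.0769]
orientation: [3.072, -0.659, -0.001]
ft_force: [-0.5, -1.0, 0.1]
grip_width: 0.0859
finger_force: 0.0
```

Request:
arm_command(
  motion=[
    [1, [0, 0, -0.3], 0],
    [-1, [0, 0, 0], 0],
    [-1, [0, 0, 0], 0],
    [-1, [0, 0, 0], 0],
    [-1, [0, 0, 0], 0],
  ],
  newtons=60,
)

```text
clock: 2.02
ee_pos: [0.4755, -0.2631, 0.0713]
orientation: [3.07, -0.657, 0.005]
ft_force: [-0.3, 0.9, 0.8]
grip_width: 0.0387
finger_force: 0.0
```

Request:
arm_command(
  motion=[
    [-1, [0, 0, 0], 0],
    [-1, [0, 0, 0], 0],
    [-1, [0, 0, 0], 0],
  ],
)

```text
clock: 2.27
ee_pos: [0.4754, -0.2626, 0.0709]
orientation: [3.071, -0.656, 0.004]
ft_force: [0.2, 0.4, 6.5]
grip_width: 0.0211
finger_force: 59.4
```

Request:
arm_command(
  motion=[
    [-1, [0, 0, 0.5], 0],
    [-1, [0, 0, 0.8], 0],
    [-1, [0, 0, 0.8], 0.04],
    [-1, [0, 0, 0.8], 0.04],
    [-1, [0, 0.5, 0.1], 0.043],
  ],
)

```text
clock: 2.68
ee_pos: [0.4768, -0.2503, 0.1644]
orientation: [3.116, -0.354, 0.011]
ft_force: [1.8, -0.5, -0.7]
grip_width: 0.0212
finger_force: 59.0
```

Request:
arm_command(
  motion=[
    [-1, [0, 0.9, 0], 0],
    [-1, [0, 0.9, 0], 0],
    [-1, [0, 0.9, 0], 0],
    [-1, [0, 0.9, 0], 0],
    [-1, [0, 0.9, 0], 0],
  ],
)

```text
clock: 3.1
ee_pos: [0.4741, -0.1104, 0.1594]
orientation: [-3.121, 0.358, -0.0]
ft_force: [-0.1, 0.3, -1.0]
grip_width: 0.0215
finger_force: 58.9
```

Request:
arm_command(
  motion=[
    [-1, [-0.1, 0.9, 0], 0],
    [-1, [-0.1, 0.9, 0], 0],
    [-1, [-0.1, 0.9, 0], 0],
    [-1, [0, 0.9, 0], 0],
    [-1, [0, 0.9, 0], 0],
  ],
)

```text
clock: 3.52
ee_pos: [0.465, 0.0246, 0.1595]
orientation: [3.121, -0.357, 0.0]
ft_force: [-0.2, 0.7, -0.8]
grip_width: 0.0209
finger_force: 58.9
```

Request:
arm_command(
  motion=[
    [-1, [0, 0.5, -0.3], 0],
    [-1, [0, 0, 0], 0],
    [-1, [0, 0, 0], 0],
  ],
)

```text
clock: 3.77
ee_pos: [0.4648, 0.0389, 0.15]
orientation: [3.121, -0.354, -0.002]
ft_force: [1.1, 0.8, -1.7]
grip_width: 0.0211
finger_force: 59.0
```

Run:
```python
from h import *
s=arm.sense();print(s["ee_pos"],s["orientation"],s["finger_force"],s["grip_width"])
b=snapshot("scene");cv2.imwrite("pics/scene1.png",cv2.resize(b["frame"][90:300,150:430],(800,600)))
a=snapshot("top");C=cloud(a);np.savez("s1.npz",a=C,fa=a["frame"])
```

```text
[0.46483603 0.03886471 0.1500126 ] [ 3.12131910e+00 -3.53778958e-01 -1.68730207e-03] 59.01728332042694 0.021073896886658727
```

View pics/scene1.png

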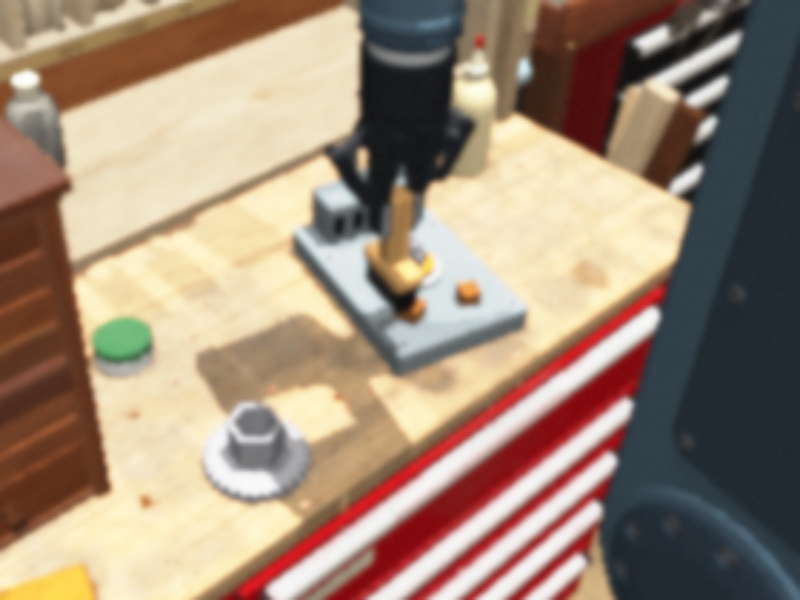

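The picture shows the brush held upright at (395,270) behind offcut a (412,310), with offcut b at (468,292). I'll lower it and sweep along bed −y.

Request:
arm_command(
  motion=[
    [-1, [0, 0, -0.5], 0],
    [-1, [0, 0, -0.5], 0],
    [-1, [0, 0, -0.4], 0],
    [-1, [0, 0, -0.1], 0],
    [-1, [0, 0, 0], 0],
  ],
)

```text
clock: 4.28
ee_pos: [0.4649, 0.0374, 0.1047]
orientation: [3.121, -0.36, -0.003]
ft_force: [-0.6, -0.1, -1.9]
grip_width: 0.0213
finger_force: 59.1
```

Request:
arm_command(
  motion=[
    [-1, [-0.07, -0.3, 0], 0],
    [-1, [-0.09, -0.39, 0], 0],
    [-1, [-0.09, -0.39, 0], 0],
    [-1, [-0.09, -0.39, 0], 0],
    [-1, [-0.09, -0.39, 0], 0],
  ],
)

```text
clock: 4.7
ee_pos: [0.4531, -0.0191, 0.1065]
orientation: [3.121, -0.358, 0.003]
ft_force: [0.5, -0.1, -1.1]
grip_width: 0.0215
finger_force: 59.1
```

Run:
```python
from h import *
s=arm.sense();print(s["ee_pos"],s["orientation"],s["ft_force"])
b=snapshot("scene");cv2.imwrite("pics/scene2.png",cv2.resize(b["frame"][120:240,230:390],(640,480)))
```

```text
[ 0.45311013 -0.01913337  0.10652398] [ 3.12053524 -0.35768693  0.0032851 ] [ 0.46643255 -0.07918013 -1.09652048]
```

View pics/scene2.png

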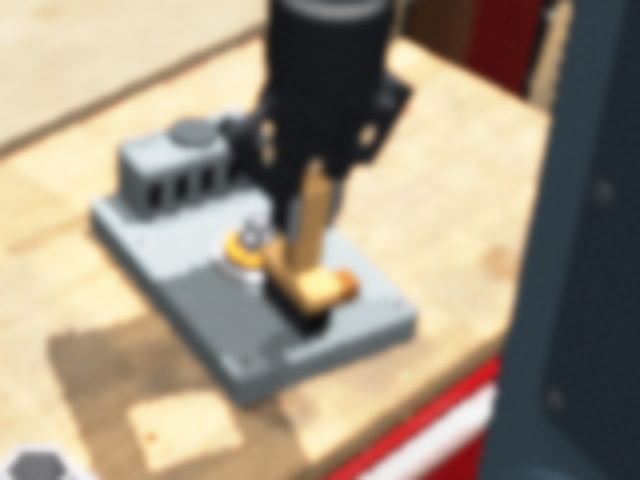

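The brush is on the bed at (300,300). Offcut b is ahead of it at (347,285) and offcut a is hidden behind the head, so I'll keep sweeping.

Request:
arm_command(
  motion=[
    [-1, [-0.09, -0.39, 0], 0],
    [-1, [-0.09, -0.39, 0], 0],
    [-1, [-0.09, -0.39, 0], 0],
    [-1, [-0.09, -0.39, 0], 0],
    [-1, [-0.09, -0.39, 0], 0],
  ],
)

```text
clock: 5.17
ee_pos: [0.4395, -0.0773, 0.1064]
orientation: [3.12, -0.358, 0.003]
ft_force: [0.6, 0.1, -2.2]
grip_width: 0.0216
finger_force: 59.1
```

Request:
arm_command(
  motion=[
    [-1, [-0.09, -0.39, 0], 0],
    [-1, [-0.09, -0.39, 0], 0],
    [-1, [-0.09, -0.39, 0], 0],
    [-1, [-0.09, -0.39, 0], 0],
    [-1, [-0.07, -0.3, 0], 0],
  ],
)

```text
clock: 5.58
ee_pos: [0.4265, -0.1335, 0.1063]
orientation: [3.12, -0.358, 0.003]
ft_force: [-0.7, 0.5, -1.1]
grip_width: 0.0214
finger_force: 59.2
```

Request:
arm_command(
  motion=[
    [-1, [0, 0, 0.5], 0],
    [-1, [0, 0, 0.8], 0],
    [-1, [0, 0, 0.8], 0],
    [-1, [0, 0, 0], 0],
  ],
)

```text
clock: 5.92
ee_pos: [0.4289, -0.134, 0.1735]
orientation: [3.117, -0.358, 0.013]
ft_force: [0.8, -0.7, -0.9]
grip_width: 0.0208
finger_force: 59.3
```

Run:
```python
from h import *
s=arm.sense();print(s["ee_pos"],s["orientation"],s["ft_force"],s["finger_force"])
b=snapshot("scene");a=snapshot("top")
cv2.imwrite("pics/both3.png",np.hstack([cv2.resize(b["frame"][120:240,230:390],(400,300)),cv2.resize(a["frame"][135:255,210:370],(400,300))]))
np.savez("s3.npz",a=cloud(a),b=cloud(b),fa=a["frame"],fb=b["frame"])
for n,x in (("top",a),("scene",b)):
    C=cloud(x);h=cv2.cvtColor(x["frame"],cv2.COLOR_BGR2HSV)
    m=(h[...,1]>150)&(h[...,0]<16)&(C[...,0]>.36)&(C[...,0]<.62)&(C[...,1]>-.3)&(C[...,1]<.1)&(C[...,2]>.005)&(C[...,2]<.06)
    k,l,st,_=cv2.connectedComponentsWithStats(m.astype(np.uint8))
    for i in range(1,k):
        if st[i,4]>8: print(n,st[i],np.median(C[l==i],0).round(3))
```

```text
[ 0.42894285 -0.1340388   0.17349503] [ 3.1171809  -0.35761833  0.01266682] [ 0.76238341 -0.67547679 -0.85459723] 59.25926864147186
scene [329 187  10   7  42] [ 0.429 -0.128  0.019]
```

View pics/both3.png

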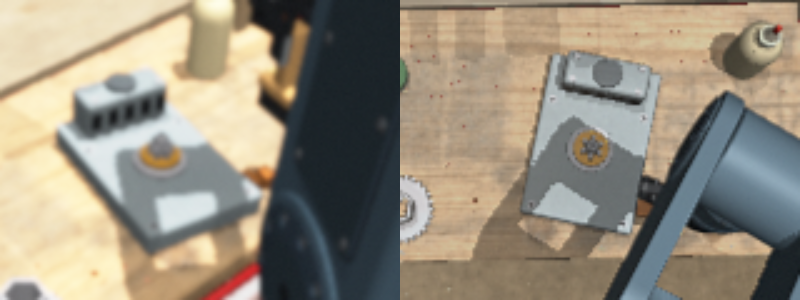

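Bed is clear in both views: left crop bed around (160,180), right crop (590,140). One offcut shows at the −y edge (right crop (643,205)). I'll carry the brush back to a free spot and check there.

Request:
arm_command(
  motion=[
    [-1, [0.4, -0.94, 0], 0],
    [-1, [0.4, -0.94, 0], 0],
    [-1, [0.4, -0.94, 0], 0],
    [-1, [0.4, -0.94, 0], 0],
    [-1, [0.5, -0.94, 0], 0],
  ],
)

```text
clock: 6.43
ee_pos: [0.4885, -0.2737, 0.1666]
orientation: [-3.12, 0.357, 0.004]
ft_force: [0.4, 0.1, -0.4]
grip_width: 0.0211
finger_force: 59.3
```

Request:
arm_command(
  motion=[
    [-1, [0, 0, 0], 0],
    [-1, [0, 0, 0], 0],
  ],
)

```text
clock: 6.6
ee_pos: [0.4885, -0.2736, 0.1664]
orientation: [-3.119, 0.36, 0.004]
ft_force: [-0.4, 0.3, -1.1]
grip_width: 0.0213
finger_force: 59.3
```

Run:
```python
from h import *
s=arm.sense();print(s["ee_pos"],s["orientation"],s["ft_force"],s["finger_force"])
b=snapshot("scene");a=snapshot("top");w=snapshot("wrist")
cv2.imwrite("pics/both4.png",np.hstack([cv2.resize(w["frame"],(400,300)),cv2.resize(a["frame"][135:255,260:420],(400,300))]))
for n,x in (("top",a),("scene",b)):
    C=cloud(x);h=cv2.cvtColor(x["frame"],cv2.COLOR_BGR2HSV)
    m=(h[...,1]>150)&(h[...,0]<16)&(C[...,0]>.36)&(C[...,0]<.62)&(C[...,1]>-.3)&(C[...,1]<.1)&(C[...,2]>.005)&(C[...,2]<.06)
    k,l,st,_=cv2.connectedComponentsWithStats(m.astype(np.uint8))
    for i in range(1,k):
        if st[i,4]>8: print(n,st[i],np.median(C[l==i],0).round(3))
```

```text
[ 0.48853903 -0.27363664  0.16640404] [-3.11913616  0.36017425  0.00379776] [-0.43210959  0.34596417 -1.10041464] 59.32269036769867
```

View pics/both4.png

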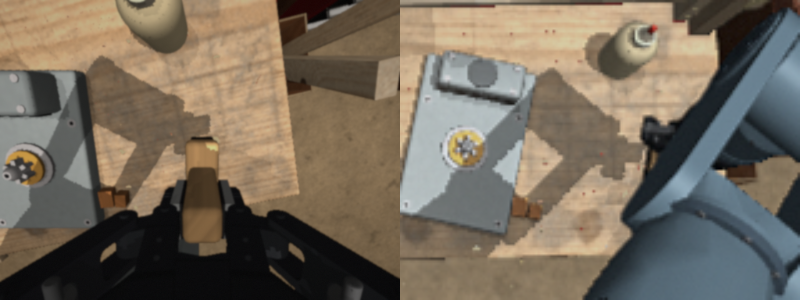

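Both offcuts lie on the bench beside the bed: right crop (520,205) and (535,210), wrist crop (112,197). The spot under the brush is free, so I'll set it down.

Request:
arm_command(
  motion=[
    [-1, [0, 0, -0.9], 0],
    [-1, [0, 0, -0.9], 0],
    [-1, [0, 0, -0.7], 0],
    [-1, [0, 0, -0.4], 0],
    [-1, [0, 0, -0.2], 0],
  ],
)

```text
clock: 7.17
ee_pos: [0.4879, -0.271, 0.0734]
orientation: [-3.119, 0.356, 0.004]
ft_force: [-0.8, 1.2, -2.3]
grip_width: 0.0214
finger_force: 59.4
```

Request:
arm_command(
  motion=[
    [-1, [0, 0, -0.06], 0],
    [-1, [0, 0, 0], 0],
  ],
)

```text
clock: 7.33
ee_pos: [0.4895, -0.2728, 0.074]
orientation: [3.121, -0.357, 0.001]
ft_force: [0.3, 0.4, -1.2]
grip_width: 0.0212
finger_force: 59.4
```

Request:
arm_command(
  motion=[
    [-1, [0, 0, -0.05], 0],
    [-1, [0, 0, -0.03], 0],
    [-1, [0, 0, 0], 0],
  ],
)

```text
clock: 7.58
ee_pos: [0.4896, -0.2733, 0.0719]
orientation: [3.12, -0.357, 0.002]
ft_force: [-0.0, -1.4, -1.2]
grip_width: 0.0216
finger_force: 59.4
```

Request:
arm_command(
  motion=[
    [-1, [0, 0, -0.03], 0],
    [-1, [0, 0, 0], 0],
  ],
)

```text
clock: 7.75
ee_pos: [0.4896, -0.2733, 0.0709]
orientation: [3.12, -0.357, 0.002]
ft_force: [-0.8, 0.4, 3.7]
grip_width: 0.0214
finger_force: 59.9
```

Request:
arm_command(
  motion=[
    [1, [0, 0, 0], 0],
    [1, [0, 0, 0], 0],
    [1, [0, 0, 0], 0],
    [1, [0, 0, 0], 0],
    [1, [0, 0, 0.3], 0],
  ],
)

```text
clock: 8.17
ee_pos: [0.488, -0.2719, 0.0777]
orientation: [-3.119, 0.357, 0.005]
ft_force: [-0.3, 1.1, -0.2]
grip_width: 0.0803
finger_force: 0.0
```

Request:
arm_command(
  motion=[
    [1, [0, 0, 0.8], 0],
    [1, [0, 0, 0.9], 0],
    [1, [0, 0, 0.9], 0],
    [1, [0, 0, 0.9], 0],
    [1, [0, 0, 0.9], 0],
  ],
)

```text
clock: 8.58
ee_pos: [0.4891, -0.2728, 0.2132]
orientation: [3.121, -0.357, 0.001]
ft_force: [0.3, -0.3, -0.7]
grip_width: 0.0857
finger_force: 0.0
```

Request:
arm_command(
  motion=[
    [1, [-0.2, 0.9, 0], 0],
    [1, [-0.2, 0.9, 0], 0],
    [1, [-0.2, 0.9, 0], 0],
    [1, [-0.2, 0.9, 0], 0],
    [1, [-0.2, 0.9, 0], 0],
  ],
)

```text
clock: 9.0
ee_pos: [0.4587, -0.1368, 0.2119]
orientation: [3.121, -0.358, 0.001]
ft_force: [0.4, -0.6, -0.3]
grip_width: 0.0857
finger_force: 0.0
```

Request:
arm_command(
  motion=[
    [1, [-0.4, 0.9, 0], 0],
    [1, [-0.4, 0.9, 0], 0],
    [1, [-0.4, 0.9, 0], 0],
    [1, [0, 0, 0], 0],
    [1, [0, 0, 0], 0],
  ],
)

```text
clock: 9.42
ee_pos: [0.423, -0.0559, 0.2119]
orientation: [3.121, -0.354, 0.002]
ft_force: [0.7, -0.2, 0.3]
grip_width: 0.0854
finger_force: 0.0
```

```bash
cat >> h.py <<'E'
from scipy.spatial.transform import Rotation as Ro
def wcloud():
    s=arm.sense();w=snapshot("wrist");T=np.array(w["T_tool_cam"])
    K=w["intrinsics"];z=w["z_map"];v,u=np.mgrid[:z.shape[0],:z.shape[1]]
    c=np.stack([(u-K[0,2])/K[0,0]*z,(v-K[1,2])/K[1,1]*z,z],-1)
    R=Ro.from_rotvec(s["orientation"]).as_matrix()
    return w,s,(c@T[:3,:3].T+T[:3,3])@R.T+s["ee_pos"]
E
python3 - <<'E'
from h import *
w,s,C=wcloud();f=w["frame"]
print(s["ee_pos"],s["orientation"])
np.savez("w1.npz",C=C,f=f)
Z=C[...,2]
m=np.hypot(C[...,0]-.514,C[...,1]+.0433)<.045
r=m&(Z>.05)&(Z<.08);print(r.sum(),np.median(Z[m&(np.hypot(C[...,0]-.46,C[...,1]+.03)>0)]))
v,u=np.where(m);print(u.min(),u.max(),v.min(),v.max())
v0,u0=max(0,(v.min()+v.max())//2-60),max(0,(u.min()+u.max())//2-80)
a=snapshot("top")
cv2.imwrite("pics/w1.png",np.hstack([cv2.resize(f[v0:v0+120,u0:u0+160],(480,360),interpolation=cv2.INTER_CUBIC),cv2.resize(a["frame"][150:240,255:375],(320,360))]))
for lo,hi in ((.028,.032),(.033,.038),(.04,.047),(.055,.06),(.066,.073)):
    q=m&(Z>lo)&(Z<hi);print(lo,q.sum(),(C[q].mean(0)).round(4) if q.any() else '', (cv2.minAreaRect((C[q][:,:2]*1000).astype(np.float32)) if q.sum()>5 else ''))
E
```

```text
[ 0.42297982 -0.05592441  0.2119348 ] [ 3.12110651e+00 -3.53710726e-01  2.15135488e-03]
488 0.0343811037422449
0 511 0 383
0.028 2610 [ 0.516  -0.0451  0.0291] ((513.8964233398438, -43.046844482421875), (89.45549774169922, 89.35917663574219), 77.71928405761719)
0.033 1059 [ 0.5127 -0.0442  0.0349] ((512.8806762695312, -42.98357391357422), (60.67389678955078, 60.27093505859375), 77.03218841552734)
0.04 1114 [ 0.5127 -0.0433  0.0429] ((512.8416748046875, -42.81989288330078), (46.28325653076172, 44.86780548095703), 77.4495849609375)
0.055 197 [ 0.5126 -0.0435  0.0569] ((512.8497314453125, -42.54585266113281), (27.962406158447266, 28.523283004760742), 77.03257751464844)
0.066 158 [ 0.5125 -0.043   0.0682] ((512.7626342773438, -42.955101013183594), (13.193140983581543, 13.594198226928711), 30.27196502685547)
```

View pics/w1.png

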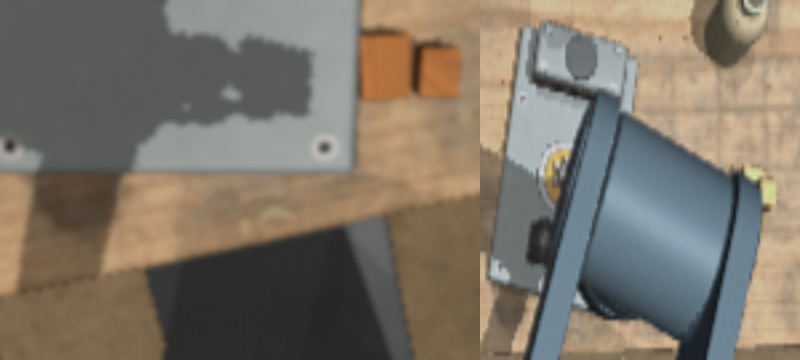

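The wrist crop shows both offcuts flat on the bench beside the bed at (385,65) and (437,70); the top crop confirms the bed is clear. Next is the spline angle.

Run:
```python
from h import *
C=np.load("w1.npz")["C"];c=np.array([.5128,-.0429])
P=C.reshape(-1,3);d=P[:,:2]-c;r=np.hypot(*d.T);q=(r>.0105)&(r<.016)&(P[:,2]>.053)&(P[:,2]<.062)
a=np.degrees(np.arctan2(d[q,1],d[q,0]))
z=np.exp(6j*np.radians(a));print(q.sum(),np.degrees(np.angle(z.mean()))/6,abs(z.mean()))
print(np.histogram(a%60,12,(0,60))[0]);print(np.histogram(a,24,(-180,180))[0])
```

```text
151 -10.808035096767272 0.7347322615307278
[ 8  0  0  0  0  0  0 19 33 28 28 35]
[ 0  0 10 14  0  0  9 15  1  0  9 15  3  0  7 16  2  0  8 16  2  0  9 15]
```

Request:
arm_command(
  motion=[
    [1, [0, 0.9, 0], 0],
    [1, [0, 0.9, 0], 0],
    [1, [0, 0.9, 0], 0],
    [1, [0, 0.9, 0], 0],
    [1, [0, 0.9, 0], 0],
  ],
)

```text
clock: 9.93
ee_pos: [0.424, 0.0782, 0.2115]
orientation: [3.121, -0.361, 0.001]
ft_force: [0.6, -0.9, 0.1]
grip_width: 0.0853
finger_force: 0.0
```

Request:
arm_command(
  motion=[
    [1, [-0.3, 0.9, 0], 0],
    [1, [-0.3, 0.9, 0], 0],
    [1, [-0.3, 0.9, 0], 0],
    [1, [-0.3, 0.9, 0], 0],
    [1, [-0.3, 0.9, 0], 0],
  ],
)

```text
clock: 10.35
ee_pos: [0.3788, 0.2137, 0.2114]
orientation: [3.121, -0.36, 0.001]
ft_force: [0.4, -0.3, 0.5]
grip_width: 0.0858
finger_force: 0.0
```

Request:
arm_command(
  motion=[
    [1, [0, 0, 0], 0],
    [1, [0, 0, 0], 0],
  ],
)

```text
clock: 10.52
ee_pos: [0.3786, 0.2135, 0.2113]
orientation: [3.121, -0.355, 0.0]
ft_force: [0.6, -0.8, -0.2]
grip_width: 0.0857
finger_force: 0.0
```

Run:
```python
from h import *
w,s,C=wcloud();f=w["frame"];np.savez("w2.npz",C=C,f=f)
print(s["ee_pos"],s["orientation"])
Z=C[...,2];m=(np.hypot(C[...,0]-.4415,C[...,1]-.213)<.06)&(w["z_map"]>0)
for lo,hi in ((.01,.017),(.049,.056)):
    q=m&(Z>lo)&(Z<hi);print(lo,q.sum(),C[q].mean(0).round(4),cv2.minAreaRect((C[q][:,:2]*1000).astype(np.float32)) if q.sum()>5 else '')
q=m&(Z>.047)&(Z<.058)
h=cv2.convexHull((C[q][:,:2]*1e3).astype(np.float32));
for th in range(0,60,2):
    ext=[np.ptp(h[:,0]@[np.cos(np.radians(th+k)),np.sin(np.radians(th+k))]) for k in (0,60,120)]
    print(th,np.round(ext,1),end=' ; ')
v,u=np.where(q);print(u.min(),u.max(),v.min(),v.max())
```

```text
[0.37861689 0.21351995 0.21128859] [ 3.12125195e+00 -3.54525926e-01  2.60574302e-04]
0.01 3364 [0.4419 0.2127 0.0129] ((440.12066650390625, 213.92977905273438), (91.27014923095703, 90.48967742919922), 82.75401306152344)
0.049 490 [0.4409 0.2136 0.0509] ((440.26904296875, 213.808837890625), (46.993045806884766, 41.55621337890625), 50.14128112792969)
0 [46.4 46.5 45.8] ; 2 [46.1 46.2 45.5] ; 4 [45.8 45.9 45.2] ; 6 [45.5 45.5 44.9] ; 8 [45.1 45.1 44.6] ; 10 [44.6 44.6 44.2] ; 12 [44.2 44.1 43.8] ; 14 [43.7 43.6 43.3] ; 16 [43.2 43.1 42.8] ; 18 [42.6 42.5 42.2] ; 20 [42.  42.1 41.6] ; 22 [42.  42.3 41.9] ; 24 [42.5 42.8 42.6] ; 26 [43.  43.2 43.2] ; 28 [43.4 43.8 43.8] ; 30 [43.8 44.4 44.3] ; 32 [44.3 44.9 44.8] ; 34 [44.8 45.3 45.2] ; 36 [45.3 45.7 45.6] ; 38 [45.7 46.  45.9] ; 40 [46.1 46.3 46.1] ; 42 [46.4 46.5 46.3] ; 44 [46.6 46.6 46.5] ; 46 [46.8 46.7 46.6] ; 48 [46.9 46.8 46.7] ; 50 [47.  46.7 46.7] ; 52 [47.  46.7 46.8] ; 54 [47.  46.5 46.7] ; 56 [46.9 46.3 46.7] ; 58 [46.7 46.1 46.6] ; 224 265 101 147
```

Request:
arm_command(
  motion=[
    [1, [0.5, 0, -0.8], 0.02],
    [1, [0.5, 0, -0.8], 0.021],
    [1, [0.5, 0, -0.8], 0],
    [1, [0.5, 0, -0.8], 0],
    [1, [0.07, 0, -0.8], 0],
  ],
)

```text
clock: 10.98
ee_pos: [0.444, 0.2112, 0.0905]
orientation: [-3.13, 0.262, -0.005]
ft_force: [0.2, 0.1, 0.2]
grip_width: 0.0855
finger_force: 0.0
```

Request:
arm_command(
  motion=[
    [1, [0, 0, -0.6], 0],
    [1, [0, 0, -0.6], 0],
    [1, [0, 0, -0.5], 0],
    [1, [0, 0, 0], 0],
  ],
)

```text
clock: 11.32
ee_pos: [0.4389, 0.2108, 0.0372]
orientation: [3.129, -0.261, -0.009]
ft_force: [-0.8, -0.5, -0.7]
grip_width: 0.0859
finger_force: 0.0
```

Request:
arm_command(
  motion=[
    [1, [0, 0, -0.3], 0],
    [1, [0, 0, -0.3], 0],
    [1, [0, 0, 0], 0],
    [1, [0, 0, 0], 0],
  ],
)

```text
clock: 11.65
ee_pos: [0.4404, 0.2129, 0.0222]
orientation: [3.131, -0.257, -0.0]
ft_force: [0.7, 0.2, 0.0]
grip_width: 0.0854
finger_force: 0.0
```

```bash
python3 -c "
from h import *
for i in range(3):
    s=arm.sense();print(s['ee_pos'],s['orientation'],s['q'][5]);snapshot('wrist')"
```

```text
[0.44035434 0.2128727  0.02220237] [ 3.13093183e+00 -2.57345532e-01 -3.35669491e-04] 1.9419236167216143
[0.44064577 0.21307797 0.02257901] [-3.13089634e+00  2.57053666e-01 -8.57911223e-04] 1.941983130141933
[0.44078012 0.21318333 0.0227652 ] [-3.13081737e+00  2.56793741e-01 -1.55551674e-03] 1.9420274083793496
```

Request:
arm_command(
  motion=[
    [1, [0, 0, -0.1], 0],
    [-1, [0, 0, 0], 0],
    [-1, [0, 0, 0], 0],
    [-1, [0, 0, 0], 0],
    [-1, [0, 0, 0], 0],
  ],
  newtons=100,
)

```text
clock: 12.22
ee_pos: [0.4407, 0.2133, 0.0197]
orientation: [-3.131, 0.257, -0.001]
ft_force: [7.8, 1.4, -0.8]
grip_width: 0.0407
finger_force: 100.9
```

Request:
arm_command(
  motion=[
    [-1, [0, 0, 0], 0],
    [-1, [0, 0, 0], 0],
    [-1, [0, 0, 0], 0],
  ],
)

```text
clock: 12.47
ee_pos: [0.4408, 0.2133, 0.0196]
orientation: [-3.131, 0.257, -0.002]
ft_force: [-0.1, -0.0, 5.1]
grip_width: 0.0407
finger_force: 101.9
```

```bash
python3 -c "
from h import *
for i in range(2):
    s=arm.sense();print(s['ee_pos'],s['orientation'],s['q'][[0,5]],s['finger_force'],s['grip_width']);snapshot('wrist')"
```

```text
[0.44077555 0.2132943  0.01963875] [-3.13074776e+00  2.56692715e-01 -1.54619529e-03] [0.20770822 1.94208427] 101.89151613274589 0.04066358276492245
[0.44079563 0.2133074  0.01965983] [-3.13069333e+00  2.56700224e-01 -1.63728056e-03] [0.20770312 1.94205812] 101.88832067120529 0.04051905503677354
```

Request:
arm_command(
  motion=[
    [-1, [0, 0, 0.4], 0],
    [-1, [0, 0, 0.8], 0],
    [-1, [0, 0, 0.9], 0],
    [-1, [0, 0, 0.9], 0],
    [-1, [0, 0, 0.7], 0],
  ],
)

```text
clock: 12.98
ee_pos: [0.4398, 0.213, 0.1312]
orientation: [3.131, -0.257, -0.001]
ft_force: [-0.1, 0.5, -3.4]
grip_width: 0.0406
finger_force: 101.4
```

Request:
arm_command(
  motion=[
    [-1, [0.24, -0.85, 0], 0.032],
    [-1, [0.24, -0.85, 0], 0.032],
    [-1, [0.24, -0.85, 0], 0.032],
    [-1, [0.24, -0.85, 0], 0.032],
    [-1, [0.24, -0.85, 0], 0.032],
  ],
)

```text
clock: 13.4
ee_pos: [0.4754, 0.0845, 0.1293]
orientation: [-3.138, -0.142, 0.003]
ft_force: [0.1, -0.1, -2.0]
grip_width: 0.0403
finger_force: 101.8
```

Request:
arm_command(
  motion=[
    [-1, [0.24, -0.85, 0], 0.032],
    [-1, [0.24, -0.85, 0], 0.032],
    [-1, [0.24, -0.85, 0], 0.032],
    [-1, [0.24, -0.85, 0], 0.032],
    [-1, [0.26, -0.9, 0], 0.03],
  ],
)

```text
clock: 13.82
ee_pos: [0.5119, -0.0442, 0.129]
orientation: [-3.095, -0.529, 0.003]
ft_force: [0.1, -0.4, -2.2]
grip_width: 0.0407
finger_force: 101.7
```

Request:
arm_command(
  motion=[
    [-1, [0, 0, 0], 0],
    [-1, [0, 0, 0], 0],
    [-1, [0, 0, 0], 0],
  ],
)

```text
clock: 14.07
ee_pos: [0.5118, -0.0429, 0.1292]
orientation: [-3.096, -0.523, 0.003]
ft_force: [-0.1, 0.2, -2.5]
grip_width: 0.0407
finger_force: 102.1
```

Run:
```python
from h import *
for i in range(3):
    w,s,C=wcloud();o=s['orientation'];print(s['ee_pos'],2*np.degrees(np.arctan2(o[1],o[0]))%180,s['finger_force'],s['ft_force'])
a=snapshot("scene")
cv2.imwrite("pics/w3.png",np.hstack([cv2.resize(w["frame"],(400,300)),cv2.resize(a["frame"][100:250,220:420],(400,300))]))
```

```text
[ 0.51177205 -0.04292625  0.12916088] 19.16830917186303 102.12006660629413 [-0.10197993  0.24429099 -2.5204385 ]
[ 0.51187566 -0.04252236  0.12936109] 19.228923503008787 102.11994676166796 [ 0.16255151 -0.72759534 -2.42396596]
[ 0.51200859 -0.04232439  0.12953991] 19.268682279599886 102.11984071924235 [ 0.56546771  0.20583254 -3.3451957 ]
```

View pics/w3.png

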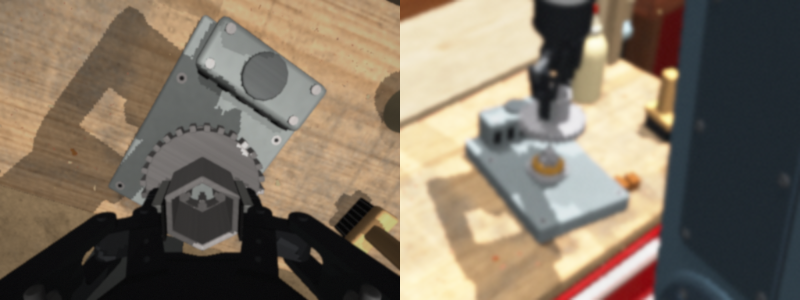

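Wrist crop: gear held with the bore at (202,200) and spindle visible through it. Scene crop: gear above the spindle, brush standing at (665,105), offcuts at (628,182). I'll settle and measure the gear against the spindle.

Request:
arm_command(
  motion=[
    [-1, [0, 0, -0.3], 0],
    [-1, [0, 0, -0.3], 0],
    [-1, [0, 0, 0], 0],
    [-1, [0, 0, 0], 0],
    [-1, [0, 0, 0], 0],
  ],
)

```text
clock: 14.68
ee_pos: [0.5127, -0.0432, 0.1119]
orientation: [-3.097, -0.525, 0.001]
ft_force: [0.5, -0.7, -2.3]
grip_width: 0.0406
finger_force: 102.1
```

Run:
```python
from h import *
for i in range(3):
    w,s,C=wcloud();o=s['orientation'];print(s['ee_pos'],2*np.degrees(np.arctan2(o[1],o[0]))%180,s['finger_force'],s['ft_force'])
g=s['ee_pos'][2]-.0197;print("gear z",g)
P=C[w["z_map"]>0];P=P[np.hypot(P[:,0]-.513,P[:,1]+.043)<.055]
rel=P[:,2]
for n,lo,hi,R in (("hubtop",g+.049,g+.055,.03),("disc",g+.010,g+.017,.055),("spindle tip",.064,.075,.012),("spl",.053,.062,.02)):
    q=P[(rel>lo)&(rel<hi)&(np.hypot(P[:,0]-.513,P[:,1]+.043)<R)]
    if len(q)>5: print(n,len(q),q.mean(0).round(4),[np.round(x,1) for x in cv2.minAreaRect((q[:,:2]*1e3).astype(np.float32))])
    if n=="disc":
        # circle fit on the outer edge by enclosing circle
        print(cv2.minEnclosingCircle((q[:,:2]*1e3).astype(np.float32)))
```

```text
[ 0.51267295 -0.04322935  0.11185783] 19.245828631451047 102.12222208778257 [ 0.47270921 -0.68220342 -2.2558946 ]
[ 0.51295975 -0.04333784  0.11220184] 19.244287485389748 102.12231517056352 [-0.13177432  0.53150197 -2.78382964]
[ 0.51309922 -0.04346022  0.11239148] 19.23916593527286 102.12211167803616 [-0.36424757 -0.72015952 -2.34580015]
gear z 0.09269147813400487
hubtop 2842 [ 0.5147 -0.0425  0.1437] [array([513.5, -40.4]), array([52.2, 43.1]), np.float64(81.7)]
disc 8075 [ 0.5312 -0.0366  0.1057] [array([525.8, -41.2]), array([65.5, 91.3]), np.float64(8.0)]
((513.2579956054688, -42.923248291015625), 45.908870697021484)
```

Request:
arm_command(
  motion=[
    [-1, [0, 0, -0.3], 0],
    [-1, [0, 0, -0.3], 0],
    [-1, [0, 0, -0.3], 0],
    [-1, [0, 0, 0], 0],
  ],
)

```text
clock: 15.17
ee_pos: [0.5114, -0.0429, 0.0826]
orientation: [-3.096, -0.524, 0.004]
ft_force: [0.8, -0.0, -2.9]
grip_width: 0.0406
finger_force: 102.1
```

Request:
arm_command(
  motion=[
    [-1, [0, 0, -0.1], 0],
    [-1, [0, 0, -0.1], 0],
    [-1, [0, 0, 0], 0],
    [-1, [0, 0, 0], 0],
  ],
)

```text
clock: 15.5
ee_pos: [0.5128, -0.0434, 0.0791]
orientation: [-3.097, -0.525, 0.0]
ft_force: [-0.0, -0.7, -3.2]
grip_width: 0.0408
finger_force: 102.1
```

Request:
arm_command(
  motion=[
    [-1, [0, 0, -0.1], 0],
    [-1, [0, 0, 0], 0],
    [-1, [0, 0, 0], 0],
  ],
)

```text
clock: 15.75
ee_pos: [0.5128, -0.0433, 0.0762]
orientation: [-3.097, -0.525, 0.0]
ft_force: [0.2, -0.0, -2.4]
grip_width: 0.0406
finger_force: 102.1
```

Request:
arm_command(
  motion=[
    [-1, [0, 0, -0.1], 0],
    [-1, [0, 0, 0], 0],
    [-1, [0, 0, 0], 0],
  ],
)

```text
clock: 16.0
ee_pos: [0.5127, -0.0433, 0.073]
orientation: [-3.097, -0.525, 0.001]
ft_force: [-0.5, -0.9, -1.2]
grip_width: 0.041
finger_force: 102.1
```

Request:
arm_command(
  motion=[
    [-1, [0, 0, -0.1], 0],
    [-1, [0, 0, -0.1], 0],
    [-1, [0, 0, -0.1], 0],
    [-1, [0, 0, 0], 0],
  ],
)

```text
clock: 16.33
ee_pos: [0.5128, -0.0434, 0.0638]
orientation: [-3.097, -0.525, 0.0]
ft_force: [-0.1, 0.3, -2.4]
grip_width: 0.0408
finger_force: 102.5
```

Request:
arm_command(
  motion=[
    [-1, [0, 0, -0.1], 0],
    [-1, [0, 0, -0.1], 0],
    [-1, [0, 0, 0], 0],
    [-1, [0, 0, 0], 0],
  ],
)

```text
clock: 16.67
ee_pos: [0.5131, -0.0434, 0.0587]
orientation: [3.097, 0.525, 0.0]
ft_force: [-2.7, 1.2, 7.3]
grip_width: 0.0406
finger_force: 103.0
```

Request:
arm_command(
  motion=[
    [-1, [0, 0, -0.07], 0],
    [-1, [0, 0, 0], 0],
    [-1, [0, 0, 0], 0],
  ],
)

```text
clock: 16.92
ee_pos: [0.5132, -0.0434, 0.0569]
orientation: [3.097, 0.525, 0.001]
ft_force: [-3.3, 1.3, 8.5]
grip_width: 0.0408
finger_force: 103.1
```

Request:
arm_command(
  motion=[
    [-1, [0, 0, -0.05], 0],
    [-1, [0, 0, 0], 0],
    [-1, [0, 0, 0], 0],
  ],
)

```text
clock: 17.17
ee_pos: [0.5132, -0.0435, 0.0557]
orientation: [3.097, 0.525, 0.001]
ft_force: [-4.9, 1.7, 9.6]
grip_width: 0.0406
finger_force: 104.0
```

Request:
arm_command(
  motion=[
    [-1, [0, 0, -0.03], 0],
    [-1, [0, 0, 0], 0],
    [-1, [0, 0, 0], 0],
  ],
)

```text
clock: 17.42
ee_pos: [0.5132, -0.0435, 0.0556]
orientation: [3.097, 0.525, 0.0]
ft_force: [-8.4, 2.0, 19.1]
grip_width: 0.041
finger_force: 105.0
```

Request:
arm_command(
  motion=[
    [-1, [0, 0, -0.03], 0],
    [-1, [0, 0, 0], 0],
    [-1, [0, 0, 0], 0],
  ],
)

```text
clock: 17.67
ee_pos: [0.5133, -0.0435, 0.0556]
orientation: [3.097, 0.526, 0.0]
ft_force: [-11.7, 1.7, 28.3]
grip_width: 0.0409
finger_force: 106.2
```

Request:
arm_command(
  motion=[
    [-1, [-0.02, 0, 0], 0],
    [-1, [0, 0, 0], 0],
    [-1, [0, 0, 0], 0],
    [-1, [0, 0, 0], 0],
  ],
)

```text
clock: 18.0
ee_pos: [0.5132, -0.0435, 0.0556]
orientation: [3.097, 0.525, 0.002]
ft_force: [-8.9, 2.4, 25.4]
grip_width: 0.041
finger_force: 105.6
```

Run:
```python
from h import *
w,s,C=wcloud();print(s["ee_pos"],s["ft_force"],s["finger_force"])
P=C[w["z_map"]>0];q=P[(np.abs(P[:,2]-.05)<.004)&(np.hypot(P[:,0]-.513,P[:,1]+.043)<.05)]
c=q.mean(0);n=np.linalg.svd(q-c,full_matrices=False)[2][2];print("disc",len(q),c.round(4),n.round(3),cv2.minEnclosingCircle((q[:,:2]*1e3).astype(np.float32)),q[:,2].min(),q[:,2].max())
C=cloud(snapshot("scene"));B=C[(np.hypot(C[...,0]-.489,C[...,1]+.273)<.03)&(C[...,2]>.1)&(C[...,2]<.13)]
print("brush top",len(B),B.mean(0) if len(B) else 0, np.median(B[:,2]) if len(B) else 0)
```

```text
[ 0.51323289 -0.04346949  0.05560995] [-8.85848919  2.38107404 25.40896761] 105.61856249303673
disc 7783 [ 0.5324 -0.0362  0.0491] [0.014 0.006 1.   ] ((513.2500610351562, -43.0204963684082), 45.90460968017578) 0.046000280630157965 0.05399568706668201
brush top 0 0 0
```

Run:
```python
from h import *
for n in ("scene","top"):
    x=snapshot(n);C=cloud(x);B=C[(np.hypot(C[...,0]-.489,C[...,1]+.273)<.05)&(C[...,2]>.01)&(C[...,2]<.14)]
    print(n,len(B),B.mean(0).round(3) if len(B) else 0,np.percentile(B[:,2],[5,50,99]).round(3) if len(B) else 0)
```

```text
scene 61 [ 0.508 -0.267  0.031] [0.012 0.032 0.047]
top 223 [ 0.487 -0.268  0.064] [0.031 0.045 0.115]
```

```bash
python3 -c "
from bench import order
print(order.hand_in())"
```

```text
the job is handed in; nothing more can be done
None
```

I handed the job in with the gear meshed on the splines, gripped and held pressed home on the shoulder at about 25 N; both offcuts are off the bed and the brush stands upright on the bench, but the hand-in returned no verdict.

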